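# Load the footed tray evenly

## Robot

A 6-joint arm with a two-finger parallel gripper is mounted at the origin on a cart in front of the work surface, level with it; the furniture and walls round the work are solid. World frame = base frame: x ahead of the robot, y to its left, z up, the work surface at z = 0. Lengths are in m, angles in rad, forces in N, time in s.
With the tool pointing down it reaches from about 0.35 to 0.775 m from the base axis. Payload 5.5 kg.
Tool frame: the origin (TCP) lies at the very end of the fingers, on their centre line; the grasp point (between the pads) lies 19 mm behind it; z points along the fingers, y is the line along which they close (so a half turn about z gives the same grasp; the last joint's range is limited). The gripper opens to 85 mm and grips with 20 to 120 N. Pads are 22 mm wide; open, the fingers measure 114 mm over their backs; the gripper's body (76 mm by 85 mm) begins 54 mm behind the grasp point. The pads swing forward as they close: fully open they stand 13 mm farther back than shut.
Start: joints at [1.104, 0.313, 0.046, 1.304, 0, 1.431], TCP at [0.185, 0.545, 0.231] pointing down, gripper open.
Joint ranges: [-2.76, 2.76], [-0.86, 1.69], [-1.03, 1.26], [-2.2, 2.34], [-1.47, 1.5], [-3.14, 3.14]. Speed limits (rad/s): [2.57, 2.57, 3.14, 3.14, 3.14, 3.14].

## Interface

Orientations are given as a unit quaternion [w, x, y, z].
In Python, from workcell import get_state, read_camera, calibration, hand_in gives the robot as it stands.
- The arm moves only by the tool drive_tool, never from a script. Its argument "deltas" is a list that holds one entry, the list of rows, each a list of 7 numbers: the closure in counts, from 0 (fully open) to 255 (shut), then the shift along the tool's x, y, z in m, then the turn, a rotation vector about the tool's x, y, z in degrees. A call has 1 to 12 rows; each row is the pose to reach, as a shift and turn from the pose commanded when the call began, along the tool's axes at that moment; what a row does not reach only later rows make up. A row lasts 1/8 s, in which the tool goes at most 62.5 mm and 10.7 degrees, less where a joint would pass 70% of its speed; a pose out of reach is approached as far as the arm can. A call with a gripper value outside its range is refused whole. The fingers move at their own pace and stop on an object; "newtons" is the grip in N (left out, the last holds). Time passes only in rows, so rows that repeat a pose let the fingers close. It gives the time, the measured TCP pose, the force, the opening and the grip force at its end, in the units of the state.
- get_state(): the state, without advancing time (a new reading comes with each control period).
- read_camera(name): name is "side" or "top"; returns (picture, depth): 384x512x3 uint8, red, green, blue; 384x512 float32, m along the optical axis (not along the pixel's ray), 0 where there is no reading.
- calibration(name): a dict with "mtx" (3x3 intrinsics, pixels), "k1" (the pictures are not rectified: a ray, as slopes to the right and down, at radius r is drawn at 1 + k1 r^2 times it, then the intrinsics apply), "world_from_camera" (4x4, takes a point from camera to world coordinates). Camera axes: x right, y up, looking along -z (the intrinsics and any distortion apply to the point x, -y, -z); pixel columns grow to the right and rows downward; lengths in m; the calibration is good to about 2 mm. A picture is of the moment at which its call begins. calibration takes no time and is no camera call.
- hand_in(): hands the job in; it is judged then, once.
The state is a dict: "clock": time; "joint_pos": joint angles; "qvel": joint speeds; "tau": joint torques, N m; "tcp_pos": TCP position; "orientation": TCP orientation; "wrist_force": force on the tool from outside, world axes, zero at the start; "ft_torque": the same for the moment, N m; "finger_gap": finger opening in m; "grip_force": force on a finger pad.
Only numpy, scipy, OpenCV 4.12 (cv2) and the standard library are available. Lean on these libraries where they do the work, as an engineer would, in place of code of your own. Each camera call takes 0.05 s, during which the arm holds its last target. There are 200 camera calls.

## Task

Pack the small wooden footed tray for a shoot: stand the loupe upright in its middle bay and lay one camera battery flat in each of the two end bays. The empty tray is so light and its foot so narrow that a single battery at one end would tip it, so load it in an order that keeps it standing level on its foot all the time, and leave it where it stands.

Things in the scene. Friction and masses are not known exactly. Their poses are not given: they have to be found in the camera images.
- tray: light plywood tray, about 70 g, 134 mm (x) by 232 mm (y, its length), loose on a narrow foot 44 mm wide (y) and 112 mm long (x). Origin: centre of the foot's underside, on the desk; z up. Floor 40 mm above the desk, rim 4 mm thick with its top 50 mm above the desk. Two cross ridges, 5 mm high, at y = +38 and -38 mm part it into three bays, each 72 mm (y) by 126 mm (x)
- tray_mid (a point): point on the floor of the tray at the centre of its middle bay, 40 mm above the desk, over the foot. With the loupe standing here the tray carries one battery in one end bay without tipping, but not two in the same end bay
- tray_left (a point): point on the floor of the tray at the centre of its end bay on the tray's +y side, 76 mm from the middle, beyond the edge of the foot (y = +22 mm), over which the empty tray tips under one battery
- tray_right (a point): point on the floor of the tray at the centre of its end bay on the tray's -y side, 76 mm from the middle, beyond the other edge of the foot (y = -22 mm)
- loupe: the loupe: a black upright stand magnifier, a plain cylinder 47 mm in diameter and 45 mm high, about 90 g, standing on the desk. Origin at the centre of its underside, z up along its axis
- battery_a: a dark grey camera battery block lying flat, 52 x 36 x 16 mm high, about 42 g; same shape as the other battery, the two are interchangeable. Origin at the centre of its underside, x along its 52 mm length, y along its 36 mm width, z up
- battery_b: a dark grey camera battery block lying flat, 52 x 36 x 16 mm high, about 42 g; same shape as the other battery, the two are interchangeable. Origin at the centre of its underside, x along its 52 mm length, y along its 36 mm width, z up
Things that resemble listed ones, but are neither listed nor needed, are in the scene too. Several things have the shape of the loupe; the one meant has the colours described above.

How it is judged:
By the outcome, as a careful person would: the job done as asked, in the order asked, and still so for the second after the job is handed in, with the robot touching nothing.
It also fails if it takes over 70 s, if anything falls off the work surface, if the arm or the gripper's body presses on something with over 40 N, if the wrist force passes 120 N, or if a joint passes its speed limit or range.

## Working session

There is one attempt and no reset: what is moved stays moved. The work goes in short steps, Python scripts to look and compute and a tool call to move; the robot and the scene stay as the last step left them, time stands still between calls to the robot, and variables do not carry over. Pictures are saved under pics/ and viewed, at most 10 in all, crops included, and the job is handed in when it is done.

Besides the shell and the picture viewer there is one more tool, called by a JSON object that holds its "fn" and its "kwargs". drive_tool: Moves the arm, as the interface text tells. Its arguments: {"type":"object","properties":{"deltas":{"type":"array","items":{"type":"array","items":{"type":"array","items":{"type":"number"}}}},"newtons":{"type":"number"}},"required":["deltas"]}

```bash
mkdir -p pics; cat > h.py <<'E'
import numpy as np, cv2
from workcell import *
def cloud(n):
    p,d=read_camera(n); c=calibration(n); K=np.array(c["mtx"]); k=c["k1"]; T=np.array(c["world_from_camera"])
    v,u=np.mgrid[0:384,0:512].astype(np.float32)
    q=cv2.undistortPoints(np.stack([u.ravel(),v.ravel()],1)[:,None].astype(np.float64),K,np.array([k,0,0,0,0.]))[:,0]
    z=d.ravel(); P=np.stack([q[:,0]*z,-q[:,1]*z,-z,np.ones_like(z)],1)@T.T
    return p,d,P[:,:3].reshape(384,512,3)
def save(p,f): cv2.imwrite("pics/"+f,cv2.cvtColor(p,cv2.COLOR_RGB2BGR))
E
python3 - <<'E'
from h import *
for n in("top","side"):
    p,d,P=cloud(n); np.savez(n+"0.npz",p=p,d=d,P=P); save(cv2.resize(p,(768,576)),n+"0.png")
    c=calibration(n); print(n,c["k1"],np.round(c["world_from_camera"],3).tolist(),np.round(c["mtx"],1).tolist())
s=get_state();print({k:np.round(v,3).tolist() for k,v in s.items()})
E
```

```text
top -0.11011136185229557 [[-0.004, 0.993, -0.116, 0.384], [-1.0, -0.002, 0.011, -0.052], [0.011, 0.116, 0.993, 0.933], [0.0, 0.0, 0.0, 1.0]] [[395.6, 0.0, 255.0], [0.0, 395.6, 195.0], [0.0, 0.0, 1.0]]
side 0.026622355601681698 [[0.994, 0.045, -0.1, 0.403], [-0.109, 0.351, -0.93, -1.019], [-0.007, 0.935, 0.353, 0.445], [0.0, 0.0, 0.0, 1.0]] [[394.5, 0.0, 258.0], [0.0, 394.5, 190.5], [0.0, 0.0, 1.0]]
{'clock': 0.1, 'joint_pos': [1.104, 0.314, 0.045, 1.304, 0.0, 1.431], 'qvel': [0.0, 0.001, 0.004, 0.001, -0.0, 0.0], 'tau': [0.004, -48.173, 29.924, 0.013, -0.0, 0.0], 'tcp_pos': [0.184, 0.544, 0.231], 'orientation': [-0.0, 0.163, 0.987, -0.001], 'wrist_force': [0.019, 0.039, -0.934], 'ft_torque': [0.005, -0.02, 0.052], 'grip_force': 0.0, 'finger_gap': 0.086}
```

View pics/top0.png

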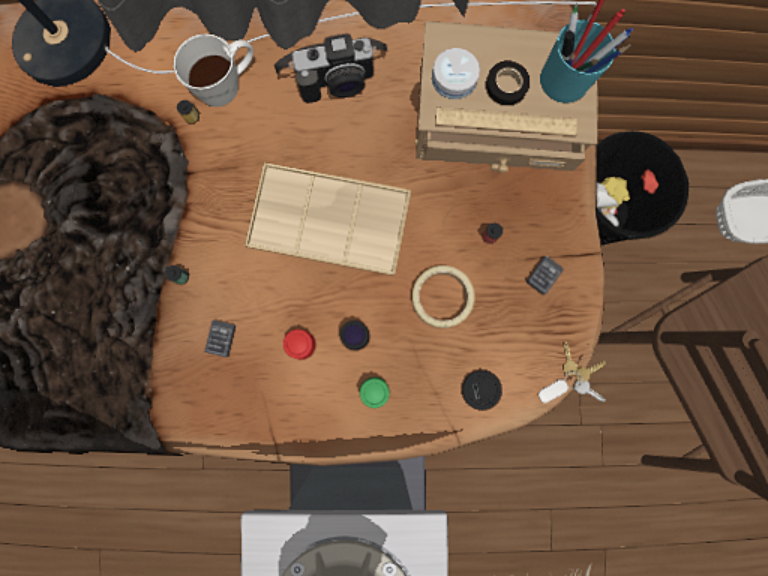

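View pics/side0.png

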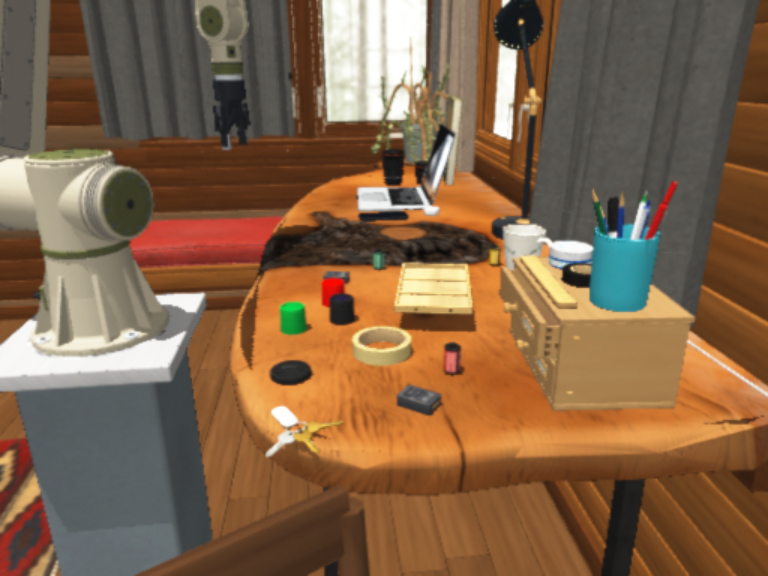

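The top view (scaled 1.5×) shows the tray around (328,218), the black loupe at (355,334), and the batteries at (220,338) and (545,275). The red and green cylinders are decoys, and the lens cap at (482,390) isn't needed. The side view agrees.

```bash
cat > m.py <<'E'
from h import *
def blob(P,box,zl,zh,ext=None):
    u0,u1,v0,v1=[int(b/1.5) for b in box]; Q=P[v0:v1,u0:u1]
    m=((Q[...,2]>zl)&(Q[...,2]<zh)).astype(np.uint8)
    n,l,s,_=cv2.connectedComponentsWithStats(m); i=1+np.argmax(s[1:,4]); q=Q[l==i]
    r=cv2.minAreaRect((q[:,:2]*1000).astype(np.float32)); b=cv2.boxPoints(r)
    e=[(b[1]-b[0]),(b[2]-b[1])]; e=max(e,key=np.linalg.norm)
    print(len(q),"c",np.round(r[0],1),"size",np.round(r[1],1),"long-axis deg",round(np.degrees(np.arctan2(e[1],e[0]))%180,1),"z med",round(np.median(q[:,2])*1000,1), "mean",np.round(q[:,:2].mean(0)*1000,1))
E
python3 - <<'E'
from m import *
P=np.load("top0.npz")["P"]; 
print("desk z",np.median(P[230:250,160:185,2]),P[170:180,215:235,2].mean(), P[int(290/1.5),int(540/1.5)])
blob(P,(235,425,150,285),.030,.065)
blob(P,(330,380,310,360),.035,.06)
blob(P,(195,245,310,365),.010,.03)
blob(P,(515,575,245,305),.010,.03)
S=np.load("side0.npz")["P"]
blob(S,(325,360,285,330),.040,.06)
blob(S,(318,352,266,284),.008,.03)
blob(S,(390,450,375,420),.010,.03)
blob(S,(385,485,255,330),.030,.065)
E
```

```text
desk z 0.00013656980685455844 0.02712143852218177 [ 0.49575276 -0.31179584  0.01250175]
5782 c [602.8  22.3] size [231.6 135.9] long-axis deg 78.5 z med 40.7 mean [603.8  22.6]
308 c [425.8 -18.3] size [42.7 42.8] long-axis deg 90.1 z med 44.4 mean [426.1 -17.8]
338 c [421.4 192.3] size [35.9 52.2] long-axis deg 166.4 z med 15.8 mean [421.2 191.4]
309 c [ 518.9 -320.2] size [35.5 52.9] long-axis deg 143.1 z med 15.9 mean [ 519.3 -319.9]
111 c [423.8 -20.3] size [45.3 40.8] long-axis deg 87.0 z med 46.4 mean [423.9 -23.8]
91 c [420.3 192.5] size [39.9 52.4] long-axis deg 164.9 z med 17.7 mean [422.1 188.4]
333 c [ 520.7 -320.7] size [39.6 52.9] long-axis deg 141.3 z med 17.9 mean [ 519.5 -324.4]
1607 c [603.6  20.9] size [239.6 136.5] long-axis deg 78.7 z med 43.2 mean [602.4  13.3]
```

```bash
cat > go.py <<'E'
import sys, numpy as np
from scipy.spatial.transform import Rotation as R
from workcell import get_state
# usage: go.py x y z yaw_of_tool_y_deg (world, mm)
def go(x,y,z,a):
    s=get_state(); w,i,j,k=s["orientation"]; C=R.from_quat([i,j,k,w])
    a=np.radians(a); Y=np.array([np.cos(a),np.sin(a),0]); Z=np.array([0,0,-1.]); T=R.from_matrix(np.stack([np.cross(Y,Z),Y,Z],1))
    print((x,y,z),"shift",np.round(C.inv().apply(np.array([x,y,z])/1e3-s["tcp_pos"]),4).tolist(),"turn",np.round((C.inv()*T).as_rotvec(degrees=True),1).tolist())
v=list(map(float,sys.argv[1:]))
for n in range(0,len(v),4): go(*v[n:n+4])
E
python3 go.py 425.5 -18.5 120 -11.5 425.5 -18.5 14 -11.5
```

```text
(425.5, -18.5, 120.0) shift [-0.409, -0.4553, 0.1111] turn [-0.1, 0.1, 82.8]
(425.5, -18.5, 14.0) shift [-0.409, -0.4551, 0.2171] turn [-0.1, 0.1, 82.8]
```

{"fn": "drive_tool", "kwargs": {"deltas": [[[0, -0.409, -0.4553, 0.11, 0, 0, 82.8], [0, -0.409, -0.4553, 0.11, 0, 0, 82.8], [0, -0.409, -0.4553, 0.11, 0, 0, 82.8], [0, -0.409, -0.4553, 0.11, 0, 0, 82.8], [0, -0.409, -0.4553, 0.11, 0, 0, 82.8], [0, -0.409, -0.4553, 0.11, 0, 0, 82.8], [0, -0.409, -0.4553, 0.11, 0, 0, 82.8], [0, -0.409, -0.4553, 0.11, 0, 0, 82.8], [0, -0.409, -0.4553, 0.11, 0, 0, 82.8], [0, -0.409, -0.4553, 0.11, 0, 0, 82.8], [0, -0.409, -0.4553, 0.11, 0, 0, 82.8], [0, -0.409, -0.4553, 0.11, 0, 0, 82.8]]], "newtons": 25}}

```text
clock: 1.6
tcp_pos: [0.4249, -0.0177, 0.1209]
orientation: [-0.001, 0.775, 0.632, -0.0]
wrist_force: [0.3, 0.5, 0.1]
finger_gap: 0.0855
grip_force: 0.0
```

```bash
python3 go.py 425.5 -18.5 12 -11.5
```

```text
(425.5, -18.5, 12.0) shift [-0.0007, 0.0009, 0.1089] turn [-0.1, -0.0, -0.1]
```

{"fn": "drive_tool", "kwargs": {"deltas": [[[0, 0, 0, 0.05, 0, 0, 0], [0, 0, 0, 0.08, 0, 0, 0], [0, 0, 0, 0.107, 0, 0, 0], [0, 0, 0, 0.107, 0, 0, 0], [120, 0, 0, 0.107, 0, 0, 0], [160, 0, 0, 0.107, 0, 0, 0], [200, 0, 0, 0.107, 0, 0, 0], [255, 0, 0, 0.107, 0, 0, 0], [255, 0, 0, 0.107, 0, 0, 0], [255, 0, 0, 0.107, 0, 0, 0]]], "newtons": 25}}

```text
clock: 2.85
tcp_pos: [0.4269, -0.0178, 0.0157]
orientation: [0.001, 0.774, 0.633, 0.001]
wrist_force: [-0.4, 0.9, 6.2]
finger_gap: 0.0466
grip_force: 25.0
```

{"fn": "drive_tool", "kwargs": {"deltas": [[[255, 0, 0, -0.02, 0, 0, 0], [255, 0, 0, -0.05, 0, 0, 0], [255, 0, 0, -0.09, 0, 0, 0], [255, 0, 0, -0.12, 0, 0, 0], [255, 0, 0, -0.12, 0, 0, 0]]]}}

```text
clock: 3.48
tcp_pos: [0.4279, -0.0184, 0.1371]
orientation: [0.002, 0.775, 0.633, 0.002]
wrist_force: [0.1, -0.6, -0.8]
finger_gap: 0.0462
grip_force: 26.2
```

```bash
python3 go.py 603 22 135 -11.5 603 22 65 -11.5; python3 - <<'E'
from m import *
p,d,P=cloud("side"); save(p[100:300,130:360],"s1.png")
S=P
m=(p.max(2)<60)&(abs(P[...,0]-.43)<.05)&(abs(P[...,1]+.02)<.045)&(P[...,2]>.04)&(P[...,2]<.2)
print(m.sum(),np.percentile(P[m][:,2],[0,1,5,50,99]))
E
```

```text
(603.0, 22.0, 135.0) shift [0.0746, 0.1634, 0.0031] turn [0.4, 0.0, -0.0]
(603.0, 22.0, 65.0) shift [0.0746, 0.163, 0.0731] turn [0.4, 0.0, -0.0]
527 [0.12325394 0.12545453 0.12864185 0.16223153 0.19895959]
```

View pics/s1.png

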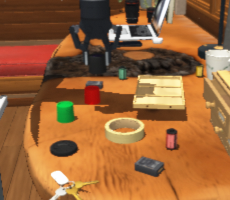

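The loupe is held clear of the desk, with its bottom about 122 mm up, so it sits about 15.5 mm below the TCP.

{"fn": "drive_tool", "kwargs": {"deltas": [[[255, 0.02, 0.04, 0, 0, 0, 0], [255, 0.04, 0.09, 0, 0, 0, 0], [255, 0.06, 0.135, 0, 0, 0, 0], [255, 0.07, 0.155, 0.002, 0, 0, 0], [255, 0.0746, 0.1634, 0.003, 0, 0, 0], [255, 0.0746, 0.1634, 0.003, 0, 0, 0], [255, 0.0746, 0.1634, 0.03, 0, 0, 0], [255, 0.0746, 0.1634, 0.05, 0, 0, 0], [255, 0.0746, 0.1634, 0.065, 0, 0, 0], [255, 0.0746, 0.1634, 0.065, 0, 0, 0]]]}}

```text
clock: 4.78
tcp_pos: [0.5991, 0.0225, 0.0682]
orientation: [-0.001, 0.775, 0.632, -0.001]
wrist_force: [-0.1, -1.4, -1.2]
finger_gap: 0.0461
grip_force: 26.3
```

```bash
python3 go.py 603 22 57 -11.5
```

```text
(603.0, 22.0, 57.0) shift [0.0003, 0.0039, 0.0112] turn [-0.2, 0.0, -0.0]
```

{"fn": "drive_tool", "kwargs": {"deltas": [[[255, 0, 0.004, 0.004, 0, 0, 0], [255, 0, 0.004, 0.008, 0, 0, 0], [255, 0, 0.004, 0.0105, 0, 0, 0], [255, 0, 0.004, 0.0105, 0, 0, 0], [255, 0, 0.004, 0.0105, 0, 0, 0]]]}}

```text
clock: 5.4
tcp_pos: [0.6048, 0.0218, 0.0589]
orientation: [0.0, 0.775, 0.633, 0.0]
wrist_force: [0.1, 0.2, -0.5]
finger_gap: 0.0464
grip_force: 26.3
```

{"fn": "drive_tool", "kwargs": {"deltas": [[[255, 0, 0, 0.001, 0, 0, 0], [255, 0, 0, 0.002, 0, 0, 0], [255, 0, 0, 0.002, 0, 0, 0]]]}}

```text
clock: 5.78
tcp_pos: [0.6047, 0.0218, 0.0567]
orientation: [-0.0, 0.775, 0.633, -0.0]
wrist_force: [-0.9, 0.4, -0.4]
finger_gap: 0.046
grip_force: 26.3
```

{"fn": "drive_tool", "kwargs": {"deltas": [[[255, 0, 0, 0.001, 0, 0, 0], [255, 0, 0, 0.001, 0, 0, 0], [255, 0, 0, 0.001, 0, 0, 0]]]}}

```text
clock: 6.15
tcp_pos: [0.6048, 0.0218, 0.0558]
orientation: [-0.0, 0.775, 0.633, 0.0]
wrist_force: [0.2, 0.0, -0.2]
finger_gap: 0.0463
grip_force: 26.3
```

{"fn": "drive_tool", "kwargs": {"deltas": [[[255, 0, 0, 0.0005, 0, 0, 0], [100, 0, 0, 0.0005, 0, 0, 0], [80, 0, 0, 0.0005, 0, 0, 0], [60, 0, 0, 0.0005, 0, 0, 0], [30, 0, 0, 0.0005, 0, 0, 0], [30, 0, 0, 0.0005, 0, 0, 0], [30, 0, 0, -0.03, 0, 0, 0], [30, 0, 0, -0.08, 0, 0, 0], [30, 0, 0, -0.11, 0, 0, 0]]]}}

```text
clock: 7.28
tcp_pos: [0.6056, 0.0217, 0.1683]
orientation: [0.001, 0.775, 0.633, 0.001]
wrist_force: [0.6, -0.5, -0.3]
finger_gap: 0.0755
grip_force: 0.0
```

```bash
python3 go.py 421.3 192 120 76.4; python3 - <<'E'
from h import *
p,d,P=cloud("side"); save(cv2.resize(p[150:300,160:360],(600,450)),"s2.png")
E
```

```text
(421.3, 192.0, 120.0) shift [0.1301, -0.2147, 0.0478] turn [0.1, 0.1, -87.9]
```

View pics/s2.png

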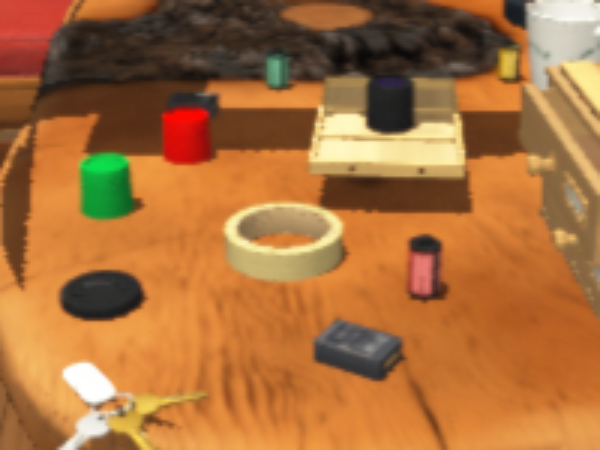

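The loupe stands upright in the middle bay and the tray is level. Next is battery A.

{"fn": "drive_tool", "kwargs": {"deltas": [[[0, 0.13, -0.2147, 0.02, 0, 0, -87.9], [0, 0.13, -0.2147, 0.048, 0, 0, -87.9], [0, 0.13, -0.2147, 0.048, 0, 0, -87.9], [0, 0.13, -0.2147, 0.048, 0, 0, -87.9], [0, 0.13, -0.2147, 0.048, 0, 0, -87.9], [0, 0.13, -0.2147, 0.048, 0, 0, -87.9], [0, 0.13, -0.2147, 0.048, 0, 0, -87.9], [0, 0.13, -0.2147, 0.048, 0, 0, -87.9], [0, 0.13, -0.2147, 0.048, 0, 0, -87.9], [0, 0.13, -0.2147, 0.048, 0, 0, -87.9], [0, 0.13, -0.2147, 0.048, 0, 0, -87.9]]]}}

```text
clock: 8.7
tcp_pos: [0.4203, 0.192, 0.1178]
orientation: [-0.0, 0.119, 0.993, 0.0]
wrist_force: [0.7, -0.5, -0.1]
finger_gap: 0.0854
grip_force: 0.0
```

```bash
python3 go.py 421.3 192 3 76.4
```

```text
(421.3, 192.0, 3.0) shift [-0.001, 0.0002, 0.1148] turn [0.0, -0.0, -0.1]
```

{"fn": "drive_tool", "kwargs": {"deltas": [[[0, -0.001, 0, 0.05, 0, 0, 0], [0, -0.001, 0, 0.09, 0, 0, 0], [0, -0.001, 0, 0.108, 0, 0, 0], [0, -0.001, 0, 0.113, 0, 0, 0], [0, -0.001, 0, 0.113, 0, 0, 0], [120, -0.001, 0, 0.113, 0, 0, 0], [160, -0.001, 0, 0.113, 0, 0, 0], [200, -0.001, 0, 0.113, 0, 0, 0], [255, -0.001, 0, 0.113, 0, 0, 0], [255, -0.001, 0, 0.113, 0, 0, 0], [255, -0.001, 0, 0.113, 0, 0, 0]]], "newtons": 25}}

```text
clock: 10.07
tcp_pos: [0.4219, 0.192, 0.0055]
orientation: [0.001, 0.119, 0.993, 0.0]
wrist_force: [-1.7, -0.3, 6.7]
finger_gap: 0.0352
grip_force: 25.3
```

Gripped (35 mm gap). Lifting and checking that it comes along.

{"fn": "drive_tool", "kwargs": {"deltas": [[[255, 0, 0, -0.02, 0, 0, 0], [255, 0, 0, -0.06, 0, 0, 0], [255, 0, 0, -0.11, 0, 0, 0], [255, 0, 0, -0.13, 0, 0, 0], [255, 0, 0, -0.13, 0, 0, 0]]]}}

```text
clock: 10.7
tcp_pos: [0.4226, 0.1921, 0.1363]
orientation: [0.002, 0.119, 0.993, 0.001]
wrist_force: [0.4, -0.2, -1.1]
finger_gap: 0.0353
grip_force: 25.4
```

```bash
python3 go.py 619.5 97 130 -11.5 ; python3 - <<'E'
from m import *
p,d,P=cloud("top"); np.savez("top1.npz",p=p,P=P)
print("desk under battery spot",np.round(P[215:236:5,147,2],3))
blob(P,(235,425,150,285),.030,.065)
u,v=int(330/1.5),int(212/1.5)
m=(p.max(2)<70)&(P[...,2]>.07)&(P[...,2]<.1)&(abs(P[...,0]-.603)<.06); print("loupe top",m.sum(),P[m].mean(0))
p,d,P=cloud("side"); save(cv2.resize(p[120:280,160:320],(480,480)),"s3.png")
E
```

```text
(619.5, 97.0, 130.0) shift [-0.2138, -0.0461, 0.0069] turn [0.2, 0.1, 87.9]
desk under battery spot [ 0.004  0.235  0.237  0.237 -0.   ]
5440 c [603.2  22. ] size [231.9 135.6] long-axis deg 78.7 z med 40.8 mean [603.3  22.7]
loupe top 284 [0.60209362 0.01957717 0.08372125]
```

View pics/s3.png

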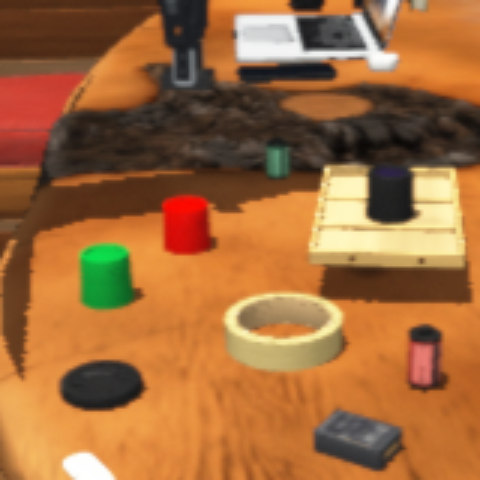

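The battery is held level and the tray hasn't moved. The tray has little tipping margin, so I'll release just above the floor.

{"fn": "drive_tool", "kwargs": {"deltas": [[[255, -0.03, -0.007, 0, 0, 0, 10], [255, -0.06, -0.014, 0, 0, 0, 20], [255, -0.09, -0.02, 0, 0, 0, 30], [255, -0.12, -0.027, 0, 0, 0, 40], [255, -0.15, -0.033, 0, 0, 0, 50], [255, -0.175, -0.038, 0, 0, 0, 60], [255, -0.195, -0.043, 0, 0, 0, 70], [255, -0.21, -0.046, 0, 0, 0, 80], [255, -0.213, -0.048, 0, 0, 0, 87.9], [255, -0.213, -0.048, 0, 0, 0, 87.9], [255, -0.213, -0.048, 0.03, 0, 0, 87.9], [255, -0.213, -0.048, 0.05, 0, 0, 87.9]]]}}

```text
clock: 12.3
tcp_pos: [0.6155, 0.0952, 0.0825]
orientation: [-0.001, 0.773, 0.634, -0.001]
wrist_force: [0.1, -0.1, -0.9]
finger_gap: 0.0353
grip_force: 25.4
```

```bash
python3 go.py 617.7 94.5 46.5 -11.4
```

```text
(617.7, 94.5, 46.5) shift [-0.0002, 0.0024, 0.036] turn [-0.2, 0.0, 0.1]
```

{"fn": "drive_tool", "kwargs": {"deltas": [[[255, 0, 0.002, 0.01, 0, 0, 0], [255, 0, 0.002, 0.02, 0, 0, 0], [255, 0, 0.002, 0.028, 0, 0, 0], [255, 0, 0.002, 0.03, 0, 0, 0], [255, 0, 0.002, 0.03, 0, 0, 0], [255, 0, 0.002, 0.03, 0, 0, 0]]]}}

```text
clock: 13.05
tcp_pos: [0.6194, 0.0946, 0.0554]
orientation: [0.0, 0.775, 0.633, 0.0]
wrist_force: [0.2, -0.3, -1.1]
finger_gap: 0.0352
grip_force: 25.4
```

```bash
python3 go.py 617.7 94.5 46.5 -11.4
```

```text
(617.7, 94.5, 46.5) shift [-0.0004, -0.0016, 0.0089] turn [0.1, -0.0, -0.1]
```

{"fn": "drive_tool", "kwargs": {"deltas": [[[255, 0, 0, 0.003, 0, 0, 0], [255, 0, 0, 0.006, 0, 0, 0], [255, 0, 0, 0.0085, 0, 0, 0], [255, 0, 0, 0.0085, 0, 0, 0], [255, 0, 0, 0.0085, 0, 0, 0], [255, 0, 0, 0.0085, 0, 0, 0]]]}}

```text
clock: 13.8
tcp_pos: [0.6191, 0.0946, 0.0464]
orientation: [0.0, 0.775, 0.633, 0.0]
wrist_force: [-0.4, 0.1, -0.8]
finger_gap: 0.0354
grip_force: 25.4
```

```bash
python3 - <<'E'
from m import *
p,d,P=cloud("side"); save(cv2.resize(p[150:230,240:330],(720,640))[:600],"s4.png")
print(get_state()["tcp_pos"])
E
```

```text
[0.61908382 0.09460473 0.04641311]
```

View pics/s4.png

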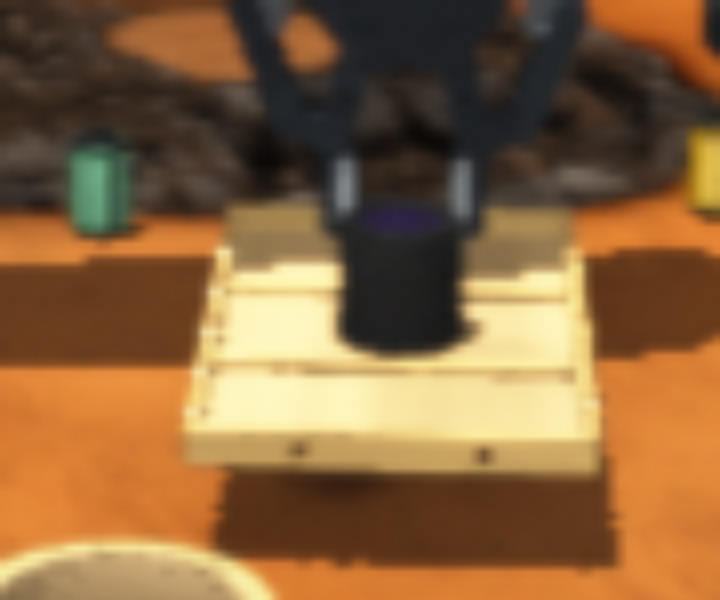

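The tray is level, with the battery just over the end bay behind the loupe. Releasing now.

{"fn": "drive_tool", "kwargs": {"deltas": [[[130, 0, 0, 0, 0, 0, 0], [110, 0, 0, 0, 0, 0, 0], [80, 0, 0, 0, 0, 0, 0], [60, 0, 0, 0, 0, 0, 0], [60, 0, 0, 0, 0, 0, 0], [60, 0, 0, -0.01, 0, 0, 0], [60, 0, 0, -0.04, 0, 0, 0], [60, 0, 0, -0.09, 0, 0, 0], [60, 0, 0, -0.12, 0, 0, 0], [60, 0, 0, -0.12, 0, 0, 0]]]}}

```text
clock: 15.1
tcp_pos: [0.6212, 0.0946, 0.1705]
orientation: [0.002, 0.775, 0.633, 0.003]
wrist_force: [-0.1, -0.2, -0.8]
finger_gap: 0.0652
grip_force: 0.0
```

```bash
python3 go.py 519.5 -320.2 150 53.1 519.5 -320.2 4 53.1
```

```text
(519.5, -320.2, 150.0) shift [-0.4268, -0.0169, 0.0197] turn [0.4, 0.1, -64.6]
(519.5, -320.2, 4.0) shift [-0.4271, -0.0179, 0.1657] turn [0.4, 0.1, -64.6]
```

{"fn": "drive_tool", "kwargs": {"deltas": [[[60, -0.06, -0.0025, 0, 0, 0, -9], [60, -0.12, -0.005, 0, 0, 0, -18], [40, -0.18, -0.007, 0, 0, 0, -27], [20, -0.24, -0.01, 0, 0, 0, -36], [0, -0.3, -0.012, 0, 0, 0, -45], [0, -0.35, -0.014, 0, 0, 0, -54], [0, -0.4, -0.016, 0.02, 0, 0, -63], [0, -0.427, -0.017, 0.02, 0, 0, -64.6], [0, -0.427, -0.017, 0.05, 0, 0, -64.6], [0, -0.427, -0.017, 0.05, 0, 0, -64.6], [0, -0.427, -0.017, 0.05, 0, 0, -64.6]]]}}

```text
clock: 16.48
tcp_pos: [0.5169, -0.3199, 0.1164]
orientation: [-0.0, 0.316, 0.949, 0.0]
wrist_force: [0.3, -0.2, -0.2]
finger_gap: 0.0856
grip_force: 0.0
```

```bash
python3 go.py 519.5 -320.2 4 53.1; python3 - <<'E'
from m import *
p,d,P=cloud("top"); save(cv2.resize(p[95:200,155:290],(675,525)),"t5.png")
blob(P,(235,425,150,285),.030,.065)
for y in (110,-90):
  q=P[(abs(P[...,0]-.603)<.08)&(abs(P[...,1]-.022)<.13)&(P[...,2]>.03)&(P[...,2]<.046)]
a=np.linalg.lstsq(np.c_[q[:,:2]-[.603,.022],np.ones(len(q))],q[:,2],rcond=None)[0]; print("floor plane slopes deg",np.degrees(a[:2]),a[2])
blob(P,(235,330,160,260),.050,.062)
E
```

```text
(519.5, -320.2, 4.0) shift [-0.0023, 0.0013, 0.1124] turn [0.0, -0.0, 0.0]
5437 c [603.1  22. ] size [231.8 135.8] long-axis deg 78.8 z med 40.9 mean [603.   22.4]
floor plane slopes deg [ 0.02912923 -0.01563   ] 0.040532941473526776
366 c [618.5  94.5] size [52.8 36.6] long-axis deg 78.5 z med 55.6 mean [617.9  94.1]
```

View pics/t5.png

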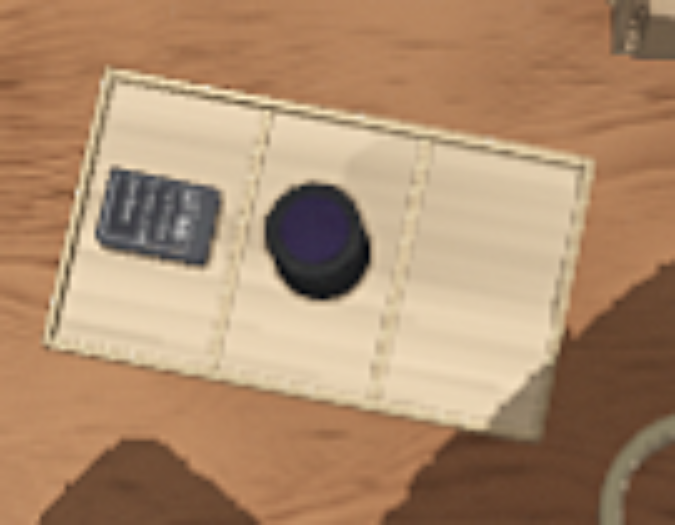

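The tray is level (slope under 0.05°), battery A lies flat in the left bay at (155,215), and the loupe is centred. Now battery B.

{"fn": "drive_tool", "kwargs": {"deltas": [[[0, -0.001, 0, 0.05, 0, 0, 0], [0, -0.001, 0, 0.09, 0, 0, 0], [0, -0.001, 0, 0.106, 0, 0, 0], [0, -0.001, 0, 0.111, 0, 0, 0], [0, -0.001, 0, 0.111, 0, 0, 0], [120, -0.001, 0, 0.111, 0, 0, 0], [160, -0.001, 0, 0.111, 0, 0, 0], [200, -0.001, 0, 0.111, 0, 0, 0], [255, -0.001, 0, 0.111, 0, 0, 0], [255, -0.001, 0, 0.111, 0, 0, 0], [255, -0.001, 0, 0.111, 0, 0, 0]]], "newtons": 25}}

```text
clock: 17.9
tcp_pos: [0.5183, -0.3214, 0.0061]
orientation: [0.001, 0.317, 0.949, -0.0]
wrist_force: [0.1, 0.8, 6.3]
finger_gap: 0.0351
grip_force: 25.9
```

{"fn": "drive_tool", "kwargs": {"deltas": [[[255, 0, 0, -0.02, 0, 0, 0], [255, 0, 0, -0.06, 0, 0, 0], [255, 0, 0, -0.11, 0, 0, 0], [255, 0, 0, -0.13, 0, 0, 0], [255, 0, 0, -0.13, 0, 0, 0], [255, 0, 0, -0.13, 0, 0, 0]]]}}

```text
clock: 18.65
tcp_pos: [0.5171, -0.3204, 0.1337]
orientation: [-0.001, 0.317, 0.949, 0.0]
wrist_force: [0.2, 0.1, -1.8]
finger_gap: 0.0351
grip_force: 25.3
```

```bash
python3 go.py 588.7 -50.5 90 -11.4
```

```text
(588.7, -50.5, 90.0) shift [0.1048, 0.2588, 0.044] turn [-0.1, -0.1, 64.5]
```

{"fn": "drive_tool", "kwargs": {"deltas": [[[255, 0.014, 0.034, 0, 0, 0, 8], [255, 0.028, 0.068, 0, 0, 0, 16], [255, 0.042, 0.102, 0, 0, 0, 24], [255, 0.056, 0.136, 0, 0, 0, 33], [255, 0.07, 0.17, 0, 0, 0, 42], [255, 0.084, 0.205, 0, 0, 0, 51], [255, 0.096, 0.236, 0, 0, 0, 60], [255, 0.103, 0.254, 0, 0, 0, 64.5], [255, 0.1048, 0.2588, 0.005, 0, 0, 64.5], [255, 0.1048, 0.2588, 0.02, 0, 0, 64.5], [255, 0.1048, 0.2588, 0.044, 0, 0, 64.5], [255, 0.1048, 0.2588, 0.044, 0, 0, 64.5]]]}}

```text
clock: 20.15
tcp_pos: [0.5868, -0.0517, 0.088]
orientation: [-0.002, 0.774, 0.633, -0.002]
wrist_force: [0.2, 0.3, -0.4]
finger_gap: 0.0354
grip_force: 25.3
```

```bash
python3 go.py 588.7 -50.5 55 -11.4
```

```text
(588.7, -50.5, 55.0) shift [0.0015, 0.0018, 0.033] turn [-0.4, -0.0, -0.1]
```

{"fn": "drive_tool", "kwargs": {"deltas": [[[255, 0.0005, 0.001, 0.01, 0, 0, 0], [255, 0.001, 0.001, 0.02, 0, 0, 0], [255, 0.001, 0.001, 0.028, 0, 0, 0], [255, 0.001, 0.001, 0.031, 0, 0, 0], [255, 0.001, 0.001, 0.031, 0, 0, 0], [255, 0.001, 0.001, 0.031, 0, 0, 0]]]}}

```text
clock: 20.9
tcp_pos: [0.591, -0.0504, 0.0606]
orientation: [0.0, 0.774, 0.633, 0.0]
wrist_force: [0.1, -0.5, -0.8]
finger_gap: 0.0349
grip_force: 25.3
```

```bash
python3 go.py 588.7 -50.5 47 -11.4
```

```text
(588.7, -50.5, 47.0) shift [-0.0006, -0.0022, 0.0136] turn [0.0, -0.0, -0.0]
```

{"fn": "drive_tool", "kwargs": {"deltas": [[[255, -0.0005, -0.001, 0.004, 0, 0, 0], [255, -0.0005, -0.001, 0.008, 0, 0, 0], [255, -0.0005, -0.001, 0.011, 0, 0, 0], [255, -0.0005, -0.001, 0.013, 0, 0, 0], [255, -0.0005, -0.001, 0.013, 0, 0, 0], [255, -0.0005, -0.001, 0.013, 0, 0, 0]]]}}

```text
clock: 21.65
tcp_pos: [0.5897, -0.0507, 0.0473]
orientation: [0.0, 0.774, 0.633, 0.0]
wrist_force: [0.3, -0.1, -0.8]
finger_gap: 0.0355
grip_force: 25.3
```

{"fn": "drive_tool", "kwargs": {"deltas": [[[130, 0, 0, 0, 0, 0, 0], [110, 0, 0, 0, 0, 0, 0], [80, 0, 0, 0, 0, 0, 0], [60, 0, 0, 0, 0, 0, 0], [60, 0, 0, 0, 0, 0, 0], [60, 0, 0, -0.01, 0, 0, 0], [60, 0, 0, -0.04, 0, 0, 0], [60, 0, 0, -0.09, 0, 0, 0], [60, 0, 0, -0.12, 0, 0, 0], [60, -0.06, -0.06, -0.12, 0, 0, 0], [60, -0.11, -0.11, -0.12, 0, 0, 0], [60, -0.14, -0.14, -0.12, 0, 0, 0]]]}}

```text
clock: 23.15
tcp_pos: [0.4322, -0.1552, 0.1681]
orientation: [0.001, 0.774, 0.634, 0.0]
wrist_force: [0.7, -1.1, 0.4]
finger_gap: 0.0649
grip_force: 0.0
```

{"fn": "drive_tool", "kwargs": {"deltas": [[[60, -0.05, 0, 0, 0, 0, 0], [60, -0.08, 0, 0, 0, 0, 0], [60, -0.08, 0, 0, 0, 0, 0], [60, -0.08, 0, 0, 0, 0, 0]]]}}

```text
clock: 23.65
tcp_pos: [0.4175, -0.2324, 0.1676]
orientation: [-0.0, 0.774, 0.633, 0.0]
wrist_force: [0.6, 0.4, -0.0]
finger_gap: 0.0655
grip_force: 0.0
```

```bash
python3 - <<'E'
from m import *
p,d,P=cloud("top"); save(cv2.resize(p[95:200,155:290],(675,525)),"t6.png")
blob(P,(235,425,150,285),.030,.065)
q=P[(abs(P[...,0]-.603)<.08)&(abs(P[...,1]-.022)<.13)&(P[...,2]>.03)&(P[...,2]<.046)]
a=np.linalg.lstsq(np.c_[q[:,:2]-[.603,.022],np.ones(len(q))],q[:,2],rcond=None)[0]; print("slopes deg",np.degrees(a[:2]),a[2])
blob(P,(235,315,160,260),.0505,.062)
blob(P,(350,425,150,285),.0505,.062)
E
```

```text
5428 c [603.1  21.9] size [231.7 135.6] long-axis deg 78.7 z med 41.3 mean [602.7  22.4]
slopes deg [-0.01805943  0.00133073] 0.04059235874718033
364 c [618.6  94.5] size [53.3 37.1] long-axis deg 79.2 z med 55.8 mean [617.9  94.3]
358 c [588.7 -50.9] size [52.1 36.8] long-axis deg 80.1 z med 55.8 mean [588.4 -50.4]
```

View pics/t6.png

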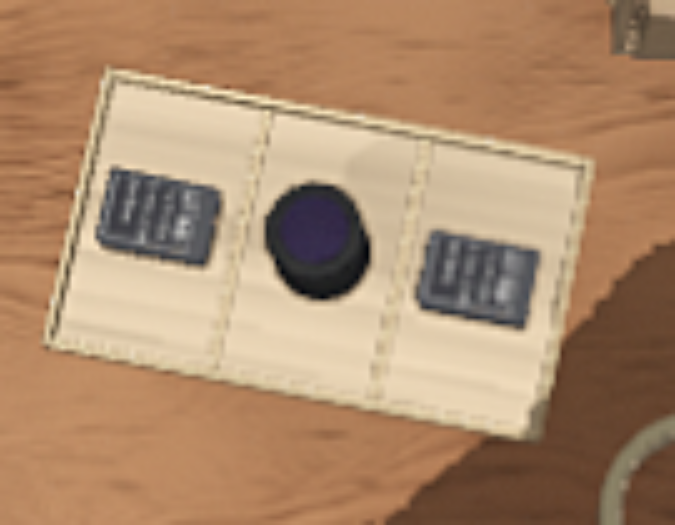

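Both batteries lie flat in the end bays, at (158,215) and (478,278), with the loupe between them. The tray is level and hasn't moved, so I'm handing in.

```bash
python3 -c "from workcell import hand_in; print(hand_in())"
```

```text
the job is handed in; nothing more can be done
None
```

The tray is packed and handed in: the loupe went into the middle bay first, then one battery flat in each end bay, and the tray was level and unmoved at every check, with about 24 s of the 70 s used.

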